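Drift a filter stand's floating foot into line

ROBOT

A 6-joint arm with a two-finger parallel gripper is mounted at the origin on the work surface. World frame = base frame: x ahead of the robot, y to its left, z up, the work surface at z = 0. Lengths are in mm, angles in rad, forces in N, time in s.
With the tool pointing down it reaches from about 350 to 875 mm from the base axis. Payload 4.2 kg.
Tool frame: the origin (TCP) lies between the finger pads; the fingertips stand 19 mm ahead of it and the grasp point (between the pads) is the TCP; y points along the fingers, z is the direction in which the jaws open and shut, and the axes are right-handed (so a half turn about y gives the same grasp; the last joint's range is limited). The gripper opens to 85 mm and grips with 20 to 120 N. Pads are 22 mm wide; open, the fingers measure 114 mm over their backs; the gripper's body (76 mm by 85 mm) begins 54 mm behind the grasp point. The pads swing forward as they close: fully open they stand 13 mm farther back than shut.
Start: joints at [1.4, 0.385, 0.008, 0, -1.194, -0.259], TCP at [260.397, 568.148, 219.212] pointing down, gripper open.
Joint ranges: [-3.14, 3.14], [-1.21, 2.06], [-1.07, 1.41], [-3.16, 2.05], [-2.99, -0.16], [-3.1, 3.1]. Speed limits (rad/s): [2.79, 2.79, 3.14, 3.14, 3.14, 3.14].

INTERFACE

Orientations are given as a unit quaternion [x, y, z, w].
In Python, from bench import arm gives the robot as it stands.
- The arm moves only by the shell command python3 -m inch 'ROWS'. ROWS is JSON, a list of rows, each a list of 7 numbers: the opening, from 0 (shut) to 1 (fully open), then the shift along the tool's x, y, z in cm, then the turn, a rotation vector about the tool's x, y, z in degrees. A call has 1 to 20 rows; each row is the pose to reach, as a shift and turn from the pose commanded when the call began, along the tool's axes at that moment; what a row does not reach only later rows make up. A row lasts 1/12 s, in which the tool goes at most 41.7 mm and 7.16 degrees, less where a joint would pass 70% of its speed; a pose out of reach is approached as far as the arm can. A call with a gripper value outside its range is refused whole. The fingers move at their own pace and stop on an object; the grip force is fixed at half the most. Time passes only in rows, so rows that repeat a pose let the fingers close. It gives the time, the measured TCP pose, the force and the opening at its end, in the units of the state.
- arm.read_state(): the state, without advancing time (a new reading comes with each control period).
- arm.get_image(name): name is "scene" or "top"; returns the picture (480x640x3 uint8, red, green, blue); there is no depth.
- arm.camera_params(name): a dict with "fx", "fy", "cx", "cy" (pixels), "rvec" (rotation vector, rad) and "tvec" (3), from world to camera coordinates, as OpenCV has them. Camera axes: x right, y down, z forward; pixel columns grow to the right and rows downward; lengths in mm; the calibration is good to about 2 mm. A picture is of the moment at which its call begins. camera_params takes no time and is no camera call.
- arm.job_done(): hands the job in, once; it reports no verdict.
Trained networks look in the newest picture that a camera, given by its name, has taken for a name from the list of things; names that differ only in an ending like _2 or _b are one class to them, and where a whole thing is asked for, a point or a joint stands for the part that bears it (a point fixed in the world has none). Each returns a list of dicts, best first, with "conf" (0 to 1); they miss things now and then, are a little off and sometimes report something else, mostly with a low value. They report only what shows in the picture. A call takes as long as a camera call. They do not tell look-alikes from the thing itself.
- arm.masks_of(label, camera): "mask" (480x640 bool, what is visible of it) and "extent" ([left, top, width, height] in pixels, round what is visible of it).
The state is a dict: "clock": time; "joints": joint angles; "joint_vel": joint speeds; "joint_efforts": joint torques, N m; "position": TCP position; "ee_rot": TCP orientation; "contact_force": force on the tool from outside, world axes, zero at the start; "wrist_torque": the same for the moment, N m; "gripper_width": finger opening in mm.
Only numpy, scipy, OpenCV 4.12 (cv2) and the standard library are available. Lean on these libraries where they do the work, as an engineer would, in place of code of your own. Each camera call takes 0.05 s, during which the arm holds its last target.

TASK

The brass foot hanging under the plate of the water filter stand has slipped, so its hole no longer lines up with the hole in the plate. Take the tapered drift with the orange handle out of the plywood rack, feel gently with its tip through the plate for the hidden hole, never forcing it against solid metal, and push it straight down through both holes until its collar sits on the plate, which pulls the foot into line. Leave the drift standing there, let go, and leave everything else on the bench where it is.

Things in the scene. Friction and masses are not known exactly. Their poses are not given: they have to be found in the camera images.
- drift: Loose steel drift, 0.3 to 0.46 kg, 161 mm long, standing tip down in the rack. Origin: centre of the tip's end face; z runs up to the handle. From the tip: round taper, 10 mm diameter at the tip to 24.5 mm at z = 55 mm; plain 24.5 mm shank to z = 85 mm; dark collar, 36 mm diameter, z = 85 to 93 mm, which now rests on the rack's top.
- drift_grip (a point): Middle of the drift's orange handle, on its axis, 125 mm above the tip: 24 mm square (sides along the drift's x and y), from 93 to 157 mm above the tip; a 19 mm wide, 4 mm tall cap on top. Best place to grip.
- plate_hole (a point): Centre of the 26 mm hole at the plate's upper face, which is level, 130 mm above the bench; z up. Plate 10 mm thick. With the drift home the tip is 85 mm below this point. A tip lowered at the middle of the hole lands on the brass foot, 11 mm down (do not press over 25 N there); it goes freely deeper when shifted 6 to 7 mm off the middle, in the right direction (within about 25 degrees).
- foot_level (a point): Point on the plate hole's axis at the height of the brass foot's top (it does not show where the foot is). The foot: 80 mm disc, 12 mm thick, with a 26 mm hole, 11 to 12.6 mm out of line in an unmeasured direction; a brass crescent shows through the plate's hole. It slides level against 8 N dry friction per axis, no spring. Free space below it. Pushing the drift in takes about 10 to 25 N.
- stand: Fixed filter stand, 290 x 130 mm, plate on top. Origin on the bench straight below the plate's hole; it runs along its x from -70 to +220 mm. A black filter head, 94 mm diameter, with side ports stands up to 50 mm above the plate at x = 140 mm; else only 5 mm bolt heads stand on the plate.
- rack: Fixed plywood rack, 190 x 90 mm, top 100 mm above the bench. Origin on the bench straight below the 29 mm hole the drift stands in; it runs along its x from -40 to +150 mm. Two 18 mm tool handles stand 30 mm above its top at x = 125 mm, y = -22 and +22 mm.
- gauge: Loose round steel pressure gauge lying on the bench, 64 mm in diameter, 26 mm tall, a brass stub to its -x 60 mm from the middle. Origin under its centre. Leave alone.
- wrench: Loose wrench, 170 mm long along its x, lying on the bench. Leave alone.
- carton: Loose paper carton 80 x 130 x 55 mm. Origin under its centre. Leave alone.
- tub: Loose yellow tub, 120 mm in diameter, 110 mm tall. Origin under its centre. Leave alone.
- jar: Loose blue jar with a white cap, 70 mm in diameter, 90 mm tall. Origin under its centre. Leave alone.
Mind the look-alikes: they are no part of the job. What is shaped like the drift but blue is not meant.

How it is judged (in metres and radians):
On the way, in this order (a step that is already met when the one before it is completed fails the run):
1. the drift is taken out of the rack (height (world z) of drift above 0.11 m), for 0.1 s.
2. the drift's tip is through the plate and the foot (z of drift in the frame of plate_hole below -0.03 m and horizontal distance between drift and plate_hole below 0.015 m), for 0.1 s.
At the end, for the whole second after the job is handed in: The drift stands upright (within 0.08 rad) through the plate's hole and the foot's hole, its tip at least 82 mm below the plate's upper face (collar on the plate to within 3 mm) and within 10 mm of the hole's axis, at rest and released (z of drift in the frame of plate_hole below -0.082 m and horizontal distance between drift and plate_hole below 0.01 m and angle between drift's own z axis and vertical below 0.08 rad and linear speed of drift below 0.02 m/s and contact force between the fingers and drift below 0.1 N); the robot touches nothing.
It fails at once if the drift's taper is forced against the plate, the foot or anything else with over 50 N (contact force between drift_c0 and anything else above 50 N).
It fails at once if a bystander (gauge, wrench, carton, tub or jar) is moved by more than 30 mm (distance of any of gauge, wrench, carton, tub, jar from where it was at the start of the episode above 0.03 m).
It also fails if it takes over 61 s, if anything falls off the work surface, if the arm or the gripper's body presses on something with over 40 N, if the wrist force passes 120 N, or if a joint passes its speed limit or range.

## Working session

There is one attempt and no reset: what is moved stays moved. The work goes in short steps, Python scripts to look and compute and a shell command to move; the robot and the scene stay as the last step left them, time stands still between calls to the robot, and variables do not carry over. Pictures are saved under pics/ and viewed, and the job is handed in when it is done.

```bash
ls; mkdir -p pics; python3 - <<'E'
from bench import arm
import cv2
s=arm.read_state()
for k,v in s.items(): print(k,v)
for n in ("scene","top"):
    im=arm.get_image(n); cv2.imwrite(f"pics/{n}0.png",im[:,:,::-1]); print(n,arm.camera_params(n))
E
```

```text
pics
clock 0.0
joints [ 1.39958075e+00  3.85520422e-01  6.60141421e-03 -5.18040647e-04
 -1.19399222e+00 -2.58555610e-01]
joint_vel [-1.45568963e-04  3.11068067e-04  2.16326205e-03 -4.49259357e-04
 -3.95958460e-04  9.53979978e-05]
joint_efforts [ 1.12897674e-04 -3.92289555e+01  1.88406211e+01  4.18622062e+00
 -4.53539193e-03 -4.60376484e-06]
position [260.16127392 567.59239668 218.13104587]
ee_rot [-0.15070887 -0.69007462  0.69158352  0.15098373]
contact_force [0.43847122 0.74419817 0.40141999]
wrist_torque [0.03882638 0.00051357 0.00374751]
gripper_width 85.58055939223715
scene {'fx': 587.4742087674617, 'fy': 587.4742087674617, 'cx': 322.1826848358408, 'cy': 230.63456953199403, 'rvec': array([ 1.71742853,  1.50628668, -0.7823906 ]), 'tvec': array([ -86.36143329, -209.61395176, 1848.60815589])}
top {'fx': 454.9598566198082, 'fy': 454.9598566198082, 'cx': 320.52268235553686, 'cy': 238.23448104853702, 'rvec': array([ 2.19044961, -2.1798382 ,  0.13064495]), 'tvec': array([ -18.27678561,  543.17413367, 1138.04377006])}
```

View pics/scene0.png

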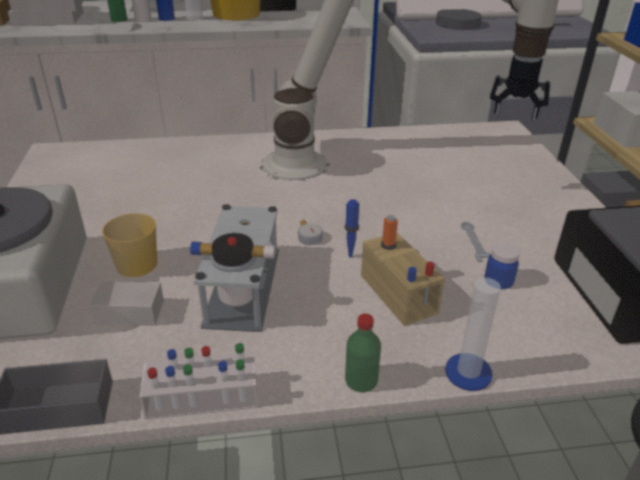

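View pics/top0.png

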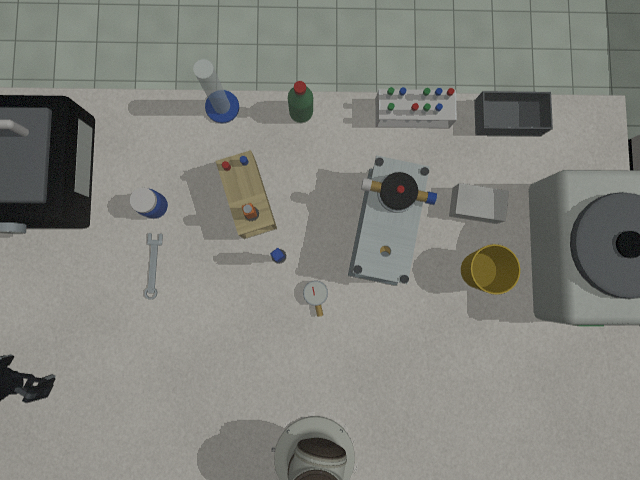

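The scene picture shows the orange-handled drift in the rack at about (390,232), and the stand's hole at (244,222). The blue look-alike is at (352,228). In the top picture the drift is at about (250,211) and the plate hole, with brass showing, at (386,250).

```bash
cat > h.py <<'E'
import numpy as np, cv2
from bench import arm
def cam(n):
    p=arm.camera_params(n); K=np.array([[p['fx'],0,p['cx']],[0,p['fy'],p['cy']],[0,0,1]])
    return K,np.array(p['rvec'],float),np.array(p['tvec'],float)
def back(n,uv,z):
    K,r,t=cam(n); R=cv2.Rodrigues(r)[0]; d=R.T@np.linalg.solve(K,[uv[0],uv[1],1]); c=-R.T@t
    return c+d*(z-c[2])/d[2]
def proj(n,P):
    K,r,t=cam(n); return cv2.projectPoints(np.array(P,float).reshape(-1,3),r,t,K,None)[0].reshape(-1,2)
E
python3 - <<'E'
from h import *
for n in ("scene","top"):
    im=cv2.imread(f"pics/{n}0.png")
    for lab in ("drift","rack","stand","plate_hole"):
        for d in arm.masks_of(lab,n)[:3]:
            m=d['mask']; ys,xs=np.nonzero(m); print(n,lab,round(d['conf'],2),np.round(d['extent']),xs.mean().round(1),ys.mean().round(1))
t=cv2.imread("pics/top0.png")
cv2.imwrite("pics/c1.png",np.hstack([cv2.resize(t[185:245,215:285],None,fx=5.5,fy=5.5,interpolation=2),cv2.resize(t[220:280,350:420],None,fx=5.5,fy=5.5,interpolation=2)]))
s=cv2.imread("pics/scene0.png")
cv2.imwrite("pics/c2.png",np.hstack([cv2.resize(s[205:265,355:425],None,fx=5.5,fy=5.5,interpolation=2),cv2.resize(s[195:255,210:280],None,fx=5.5,fy=5.5,interpolation=2)]))
E
```

```text
scene drift 0.97 [380. 218.  17.  34.] 389.5 232.5
scene rack 0.7 [364. 232.  82.  93.] 402.7 279.4
scene rack 0.54 [461. 224.  27.  38.] 474.6 241.0
scene rack 0.15 [191. 202.  87. 128.] 237.6 267.9
scene stand 0.73 [192. 205.  88. 124.] 237.5 268.0
scene plate_hole 0.96 [192. 201.  89. 136.] 237.6 268.3
scene plate_hole 0.27 [ 98. 213.  60.  62.] 132.1 243.4
top drift 0.67 [271. 246.  16.  14.] 277.9 255.5
top drift 0.53 [243. 204.  15.  19.] 250.1 212.3
top rack 0.85 [215. 152.  57.  89.] 245.4 194.1
top rack 0.66 [348. 150.  91. 136.] 389.2 220.2
top stand 0.76 [348. 152.  89. 134.] 389.4 220.5
top plate_hole 0.94 [350. 157.  88. 129.] 389.3 220.4
```

View pics/c1.png

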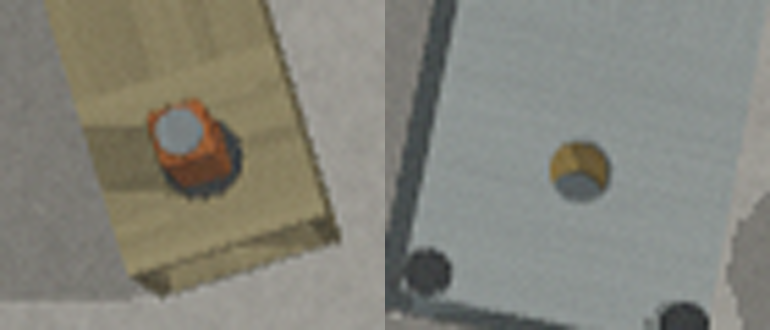

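View pics/c2.png

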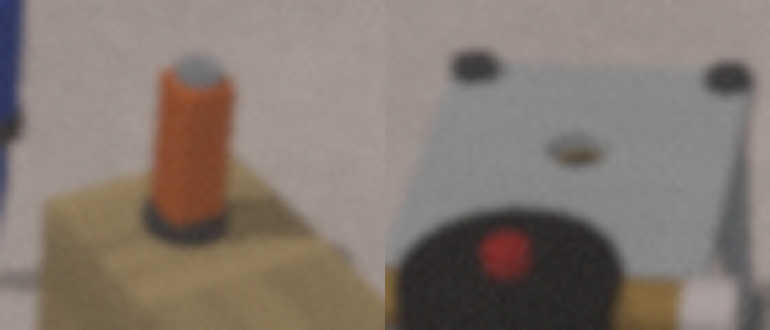

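```bash
python3 - <<'E'
from h import *
t=cv2.imread("pics/top0.png")
a=cv2.resize(t[200:225,238:263],None,fx=15,fy=15,interpolation=2); b=cv2.resize(t[240:262,374:398],None,fx=16,fy=16,interpolation=2)
H=max(a.shape[0],b.shape[0]); a=cv2.copyMakeBorder(a,0,H-a.shape[0],0,0,0); b=cv2.copyMakeBorder(b,0,H-b.shape[0],0,0,0)
cv2.imwrite("pics/c3.png",np.hstack([a,b]))
f=lambda x,y,s,ox,oy:((x+.5)/s-.5+ox,(y+.5)/s-.5+oy)
cap_t=f(180,130,5.5,215,185); hole_t=f(195,171,5.5,350,220)
cap_s=f(199,69,5.5,355,205); hole_s=f(192,150,5.5,210,195)
print("cap top",back("top",cap_t,176),"scene",back("scene",cap_s,176))
print("hole top",back("top",hole_t,130),"scene",back("scene",hole_s,130))
# two-view
for x,y in((cap_t,cap_s),(hole_t,hole_s)):
    P=[]
    for n in("top","scene"):
        K,r,tt=cam(n);P.append(K@np.c_[cv2.Rodrigues(r)[0],tt])
    X=cv2.triangulatePoints(P[0],P[1],np.array(x).reshape(2,1),np.array(y).reshape(2,1)).ravel();print("tri",X[:3]/X[3])
# rack axis / stand axis from top
bl=f(428-385,272,5.5,350,220); br=f(684-385,322,5.5,350,220)
print("bolts",back("top",bl,135),back("top",br,135))
for p in ((217.5,165),(238.5,236),(252,152),(276,229)): print("rackcorner",back("top",p,100))
K,r,tt=cam("top");print("campos",-cv2.Rodrigues(r)[0].T@tt)
E
```

```text
cap top [595.32196014 151.77047856 176.        ] scene [599.9542299  152.85754175 176.        ]
hole top [ 505.18982972 -163.52829327  130.        ] scene [ 510.8003717  -163.50781858  130.        ]
tri [595.98126886 153.29141812 173.31814785]
tri [ 505.45097141 -163.7719012   126.53763043]
bolts [462.06230369 -98.26603972 135.        ] [ 441.58045134 -205.89945481  135.        ]
rackcorner [712.51792556 235.95145939 100.        ]
rackcorner [540.41218882 181.87942002 100.        ]
rackcorner [745.56336729 153.44335307 100.        ]
rackcorner [557.79512752  92.88160943 100.        ]
campos [ 433.85344972   13.59957669 1184.10389689]
```

View pics/c3.png

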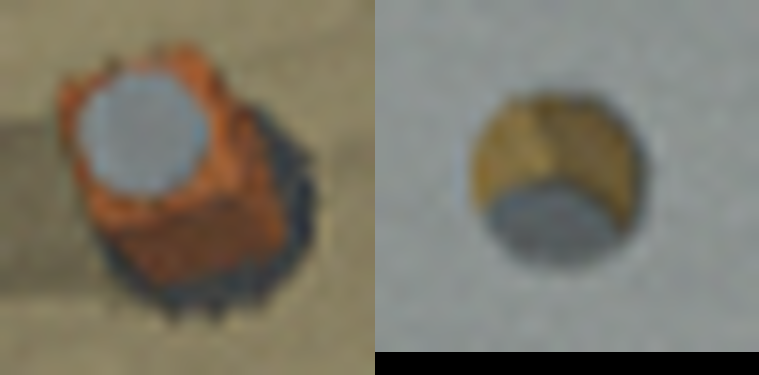

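```bash
python3 - <<'E'
from h import *
f=lambda x,y:((x-375+.5)/16-.5+374,(y+.5)/16-.5+240)
h=np.mean([back("top",f(*p),130)[:2] for p in((470,178),(648,178),(559,88),(559,268))],0)
print("hole",h)
from scipy.optimize import least_squares
for zs in ((119,119,119,119,119),(119,115,107,107,107),(107,)*5):
    P=np.array([back("top",f(*p),z)[:2] for p,z in zip(((488,207),(518,190),(555,182),(595,198),(627,226)),zs)])
    for R in (13,):
        s=least_squares(lambda c:np.hypot(*(P-c).T)-R,h-[10,0]).x
        d=s-h; print(zs,"foot",s,"d",d,np.hypot(*d),np.degrees(np.arctan2(d[1],d[0])))
# circle masks projected: predicted picture check
im=cv2.resize(cv2.imread("pics/top0.png")[240:262,374:398],None,fx=16,fy=16,interpolation=2)
E
```

```text
hole [ 505.25702914 -163.49776061]
(119, 119, 119, 119, 119) foot [ 492.23943075 -163.96624056] d [-13.01759839  -0.46847995] 13.02602553770956 -177.93891744947706
(119, 115, 107, 107, 107) foot [ 493.27569917 -165.58115715] d [-11.98132996  -2.08339655] 12.161118731754069 -170.13564595650845
(107, 107, 107, 107, 107) foot [ 493.0708409  -165.98957803] d [-12.18618823  -2.49181742] 12.438341435562412 -168.44353365299474
```

```bash
cat >> h.py <<'E'
from scipy.spatial.transform import Rotation as Ro
def st():
    s=arm.read_state(); return s,Ro.from_quat(s['ee_rot']),np.array(s['position'])
def go(target,yaw=None):
    """rows numbers: shift cm in tool axes & turn about tool axes; yaw=world angle (deg) of opening axis, tool down"""
    s,R,p=st(); sh=R.inv().apply(np.array(target)-p)/10
    out=[sh.round(3)]
    if yaw is not None:
        best=None
        for k in (0,180):
            a=np.radians(yaw+k); z=np.array([np.cos(a),np.sin(a),0]); y=np.array([0,0,-1.]); x=np.cross(y,z)
            rv=np.degrees((R.inv()*Ro.from_matrix(np.c_[x,y,z])).as_rotvec())
            if best is None or np.linalg.norm(rv)<np.linalg.norm(best): best=rv
        out.append(best.round(2))
    return out
def show():
    s,R,p=st(); M=R.as_matrix()
    print("t",round(s['clock'],2),"p",p.round(2),"F",np.round(s['contact_force'],2),"T",np.round(s['wrist_torque'],2),"w",round(s['gripper_width'],1),"j",np.round(s['joints'],3))
    print("axes x",M[:,0].round(3),"y",M[:,1].round(3),"z",M[:,2].round(3))
E
python3 - <<'E'
from h import *
show()
for yw in (17.5,107.5): print(go([596,152,230],yw), go([596,152,140],yw))
E
```

```text
t 0.5 p [260.37 568.11 219.13] F [0.16 0.2  0.56] T [-0.02 -0.02  0.07] w 85.9 j [ 1.4    0.385  0.008 -0.    -1.194 -0.259]
axes x [-0.909  0.417  0.   ] y [-0. -0. -1.] z [-0.417 -0.909  0.   ]
[array([-47.85 ,  -1.083,  23.839]), array([-1.000e-02,  4.787e+01, -0.000e+00])] [array([-47.85 ,   7.917,  23.838]), array([-1.000e-02,  4.787e+01, -0.000e+00])]
[array([-47.85 ,  -1.083,  23.839]), array([-1.000e-02, -4.213e+01,  0.000e+00])] [array([-47.85 ,   7.917,  23.838]), array([-1.000e-02, -4.213e+01,  0.000e+00])]
```

```bash
python3 -m inch '[[1,-4.8,-1,2.4,0,-4.2,0],[1,-8,-2,4,0,-8,0],[1,-12,-3,6,0,-12,0],[1,-16,-3,8,0,-16,0],[1,-20,-3,10,0,-20,0],[1,-24,-3,12,0,-24,0],[1,-28,-3,14,0,-28,0],[1,-32,-3,16,0,-32,0],[1,-36,-3,18,0,-36,0],[1,-40,-3,20,0,-40,0],[1,-44,-3,22,0,-42.1,0],[1,-47.85,-3,23.84,0,-42.1,0],[1,-47.85,-3,23.84,0,-42.1,0],[1,-47.85,-3,23.84,0,-42.1,0],[1,-47.85,-3,23.84,0,-42.1,0],[1,-47.85,-3,23.84,0,-42.1,0]]'
python3 - <<'E'
from h import *
show()
for n in ("scene","top"): cv2.imwrite(f"pics/{n}1.png",arm.get_image(n)[:,:,::-1])
a=cv2.resize(cv2.imread("pics/scene1.png")[150:270,320:460],None,fx=2.8,fy=2.8,interpolation=2)
b=cv2.resize(cv2.imread("pics/top1.png")[150:270,180:320],None,fx=2.8,fy=2.8,interpolation=2)
cv2.imwrite("pics/c4.png",np.hstack([a,b]))
print(go([596,152,140],107.5))
E
```

```text
clock: 1.83
position: [595.9, 151.9, 249.0]
ee_rot: [-0.107, 0.699, -0.699, 0.107]
contact_force: [0.0, -0.3, 1.0]
gripper_width: 85.5
t 1.83 p [595.91 151.9  249.  ] F [ 0.05 -0.28  1.  ] T [0.02 0.04 0.02] w 85.5 j [ 0.512  0.35   0.03  -0.    -1.252  1.363]
axes x [-0.954 -0.3    0.   ] y [-0.  0. -1.] z [ 0.3   -0.954 -0.   ]
[array([-0.02 , 10.941,  0.111]), array([ 0.01,  0.06, -0.01])]
```

View pics/c4.png

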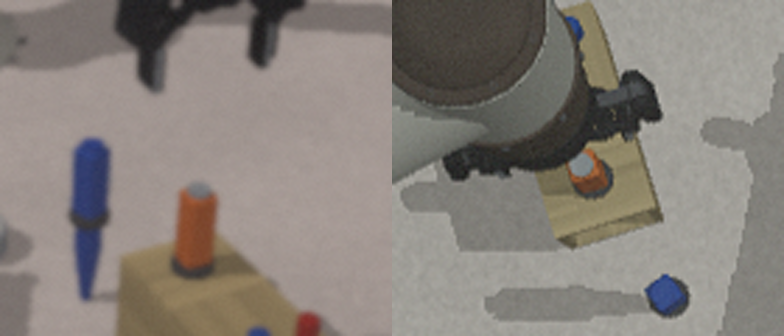

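The gripper is above the orange handle, and the jaws straddle it in both views. Going down and closing.

```bash
python3 -m inch '[[1,0,2,0.1,0,0,0],[1,0,4,0.1,0,0,0],[1,0,6,0.1,0,0,0],[1,0,8,0.1,0,0,0],[1,0,9.5,0.1,0,0,0],[1,0,10.5,0.1,0,0,0],[1,0,10.9,0.1,0,0,0],[1,0,10.9,0.1,0,0,0],[0.3,0,10.9,0.1,0,0,0],[0.2,0,10.9,0.1,0,0,0],[0,0,10.9,0.1,0,0,0],[0,0,10.9,0.1,0,0,0],[0,0,10.9,0.1,0,0,0],[0,0,10.9,0.1,0,0,0],[0,0,10.9,0.1,0,0,0],[0,0,10.9,0.1,0,0,0]]'
python3 - <<'E'
from h import *
show()
cv2.imwrite("pics/s2.png",arm.get_image("scene")[150:270,320:460,::-1].repeat(4,0).repeat(4,1))
E
```

```text
clock: 3.27
position: [596.7, 151.5, 140.9]
ee_rot: [-0.107, 0.699, -0.699, 0.108]
contact_force: [-0.7, 1.4, 3.4]
gripper_width: 22.6
t 3.27 p [596.72 151.46 140.94] F [-0.66  1.37  3.44] T [ 0.57  0.31 -0.01] w 22.6 j [ 0.511  0.431 -0.126  0.    -1.012  1.365]
axes x [-0.954 -0.301 -0.001] y [ 0.001  0.001 -1.   ] z [ 0.301 -0.954 -0.   ]
```

View pics/s2.png

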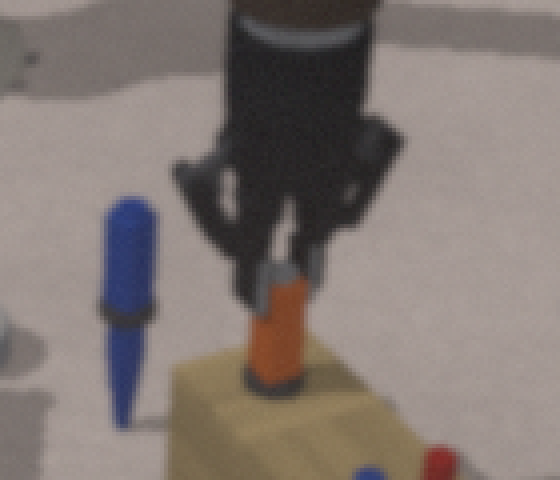

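```bash
python3 - <<'E'
from h import *
s,R,p=st()
q=lambda P:((proj("scene",P)-[320,150])*4).round()
print(q([p,p+[0,0,-19],p+[0,0,-19]+15*R.as_matrix()[:,2],p+[0,0,-19]-15*R.as_matrix()[:,2],p+[0,0,31],p+[0,0,-33]]))
E
```

```text
[[274. 319.]
 [272. 347.]
 [248. 353.]
 [295. 341.]
 [279. 272.]
 [270. 367.]]
```

```bash
python3 - <<'E'
from h import *
im=arm.get_image("scene")[195:255,365:415,::-1]
im=cv2.resize(im,None,fx=10,fy=10,interpolation=2)
s,R,p=st()
for P in (p,p+[0,0,-19],p+[0,0,31],p+[0,0,-33]):
    u=(proj("scene",P)[0]-[365,195]+.5)*10; cv2.circle(im,tuple(int(v) for v in u),4,(0,255,0),-1)
cv2.imwrite("pics/s3.png",im)
E
```

```text
(no output)
```

View pics/s3.png

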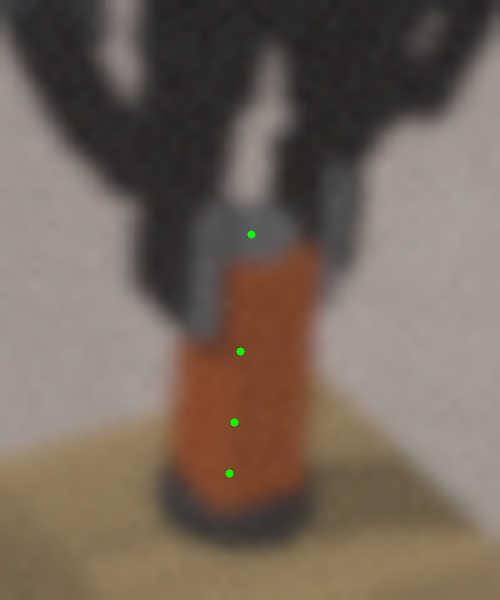

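The pads hold only the top 25 mm or so of the handle: the finger ends are at about (205,340) in the crop, higher than the stated geometry predicts. I'll regrip 10 mm lower before lifting.

```bash
python3 -m inch '[[0.6,0,0,0,0,0,0],[0.6,0,0,0,0,0,0],[0.6,0,0,0,0,0,0],[0.6,0,0.5,0,0,0,0],[0.6,0,1.0,0,0,0,0],[0.6,0,1.0,0,0,0,0],[0.3,0,1.0,0,0,0,0],[0,0,1,0,0,0,0],[0,0,1,0,0,0,0],[0,0,1,0,0,0,0],[0,0,1,0,0,0,0],[0,0,1,0,0,0,0]]'
python3 - <<'E'
from h import *
show()
im=arm.get_image("scene")[195:255,365:415,::-1]
im=cv2.resize(im,None,fx=10,fy=10,interpolation=2)
cv2.imwrite("pics/s4.png",im)
E
```

```text
clock: 4.37
position: [596.4, 151.4, 130.2]
ee_rot: [-0.107, 0.699, -0.699, 0.108]
contact_force: [-0.7, 1.4, -0.6]
gripper_width: 23.2
t 4.37 p [596.43 151.37 130.22] F [-0.68  1.35 -0.63] T [ 0.35 -0.01  0.01] w 23.2 j [ 0.511  0.441 -0.139 -0.    -0.99   1.365]
axes x [-0.954 -0.3   -0.   ] y [ 0.  0. -1.] z [ 0.3   -0.954 -0.   ]
```

View pics/s4.png

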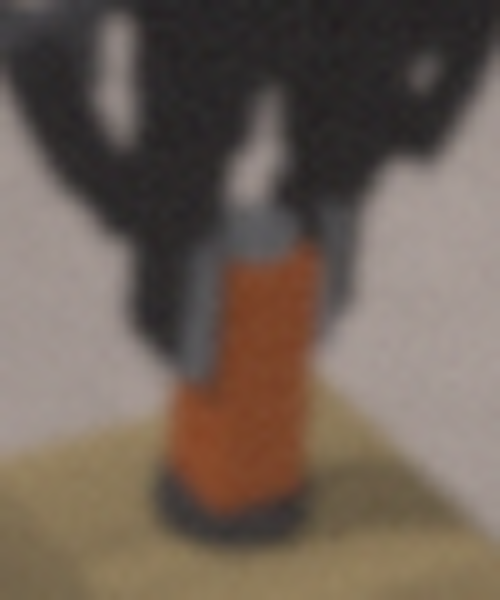

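The grip now covers most of the upper handle, with finger ends at (195,380). Lifting.

```bash
python3 -m inch '[[0,0,-0.5,0,0,0,0],[0,0,-1.5,0,0,0,0],[0,0,-3,0,0,0,0],[0,0,-5,0,0,0,0],[0,0,-7.5,0,0,0,0],[0,0,-10,0,0,0,0],[0,0,-12.5,0,0,0,0],[0,0,-14.5,0,0,0,0],[0,0,-15.5,0,0,0,0],[0,0,-15.5,0,0,0,0],[0,0,-15.5,0,0,0,0],[0,0,-15.5,0,0,0,0]]'
python3 - <<'E'
from h import *
show()
cv2.imwrite("pics/s5.png",cv2.resize(arm.get_image("scene")[130:290,300:460,::-1],None,fx=3.5,fy=3.5))
for z in (285,): print(go([506,-164,z]))
E
```

```text
clock: 5.42
position: [595.1, 150.7, 283.0]
ee_rot: [0.109, -0.699, 0.699, -0.106]
contact_force: [-1.0, 0.5, -5.0]
gripper_width: 23.2
t 5.42 p [595.14 150.7  283.04] F [-1.02  0.51 -5.02] T [-0.01 -0.04  0.03] w 23.2 j [ 5.110e-01  3.330e-01  9.100e-02 -1.000e-03 -1.332e+00  1.365e+00]
axes x [-0.954 -0.3    0.005] y [-0.004 -0.001 -1.   ] z [ 0.3   -0.954 -0.   ]
[array([17.955, -0.121, 27.342])]
```

View pics/s5.png

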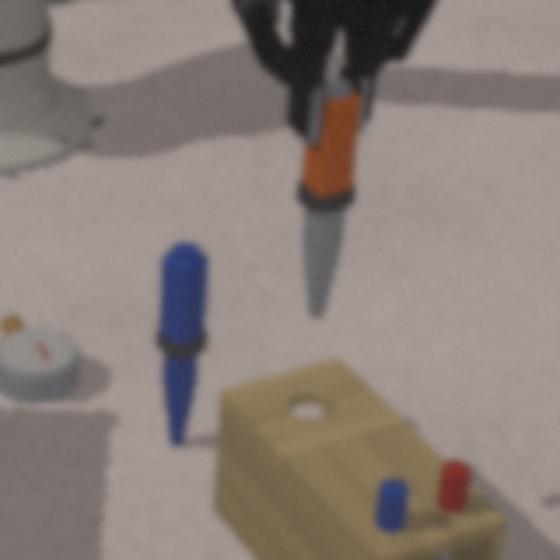

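```bash
python3 -m inch '[[0,1,0,1.5,0,0,0],[0,3,0,4.5,0,0,0],[0,5,0,7.5,0,0,0],[0,7,0,10.5,0,0,0],[0,9,0,13.5,0,0,0],[0,11,0,16.5,0,0,0],[0,13,0,19.5,0,0,0],[0,15,0,22.5,0,0,0],[0,16.5,0,25,0,0,0],[0,17.5,0,26.6,0,0,0],[0,17.95,0,27.34,0,0,0],[0,17.95,0,27.34,0,0,0],[0,17.95,0,27.34,0,0,0],[0,17.95,0,27.34,0,0,0],[0,17.95,0,27.34,0,0,0]]'
python3 - <<'E'
from h import *
show()
s,R,p=st()
S=arm.get_image("scene")[:,:,::-1].copy(); T=arm.get_image("top")[:,:,::-1].copy()
cv2.imwrite("pics/scene6.png",S);cv2.imwrite("pics/top6.png",T)
a=cv2.resize(S[150:260,190:300],None,fx=5,fy=5,interpolation=2)
for q in (p-[0,0,115],p-[0,0,115-93],[506,-164,130]):
    u=(proj("scene",q)[0]-[190,150]+.5)*5; cv2.circle(a,tuple(int(v) for v in u),3,(0,255,0),-1)
cv2.imwrite("pics/s6.png",a)
cv2.imwrite("pics/t6.png",cv2.resize(T[200:300,340:440],None,fx=5,fy=5,interpolation=2))
E
```

```text
clock: 6.72
position: [507.4, -162.7, 284.9]
ee_rot: [-0.108, 0.699, -0.699, 0.108]
contact_force: [-0.5, -1.4, -4.6]
gripper_width: 22.6
t 6.72 p [ 507.44 -162.72  284.88] F [-0.5  -1.36 -4.58] T [ 0.04 -0.    0.02] w 22.6 j [-0.006  0.186 -0.105 -0.    -1.28   1.883]
axes x [-0.953 -0.302  0.   ] y [-0.001  0.    -1.   ] z [ 0.302 -0.953 -0.   ]
```

View pics/s6.png

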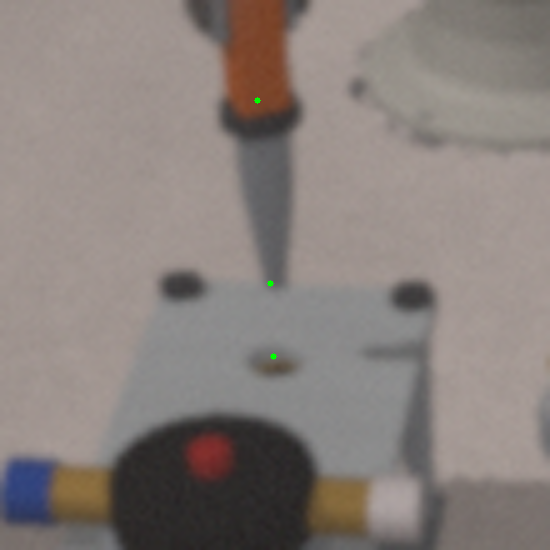

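View pics/t6.png

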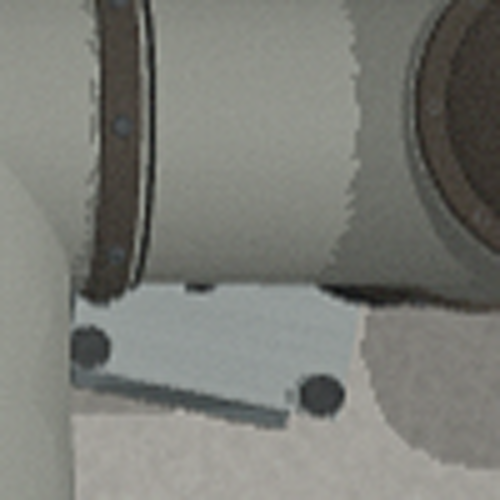

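```bash
python3 - <<'E'
from h import *
print(go([506,-166.5,255]))
E
```

```text
[array([0.254, 3.008, 0.315])]
```

```bash
python3 -m inch '[[0,0.1,0.5,0.15,0,0,0],[0,0.2,1.2,0.3,0,0,0],[0,0.25,2,0.3,0,0,0],[0,0.25,2.7,0.3,0,0,0],[0,0.25,3,0.3,0,0,0],[0,0.25,3,0.3,0,0,0],[0,0.25,3,0.3,0,0,0],[0,0.25,3,0.3,0,0,0]]'
python3 - <<'E'
from h import *
show()
s,R,p=st()
S=np.mean([arm.get_image("scene")[:,:,::-1].astype(float) for _ in range(3)],0).astype(np.uint8)
cv2.imwrite("pics/scene7.png",S)
a=cv2.resize(S[180:235,220:270],None,fx=11,fy=11,interpolation=2)
for q in (p-[0,0,115],[506,-164,130]):
    u=(proj("scene",q)[0]-[220,180]+.5)*11; cv2.circle(a,tuple(int(v) for v in u),3,(0,255,0),-1); print(u)
cv2.imwrite("pics/s7.png",a)
E
```

```text
clock: 7.48
position: [506.1, -167.3, 255.6]
ee_rot: [0.107, -0.699, 0.699, -0.108]
contact_force: [0.1, -0.3, -4.6]
gripper_width: 23.2
t 7.48 p [ 506.07 -167.32  255.58] F [ 0.05 -0.34 -4.64] T [-0.04 -0.02  0.  ] w 23.2 j [-0.015  0.202 -0.158  0.    -1.21   1.89 ]
axes x [-0.954 -0.3   -0.001] y [ 0.001 -0.    -1.   ] z [ 0.3   -0.954  0.001]
[252.58426145 411.98121641]
[271.95437341 453.49730161]
```

View pics/s7.png

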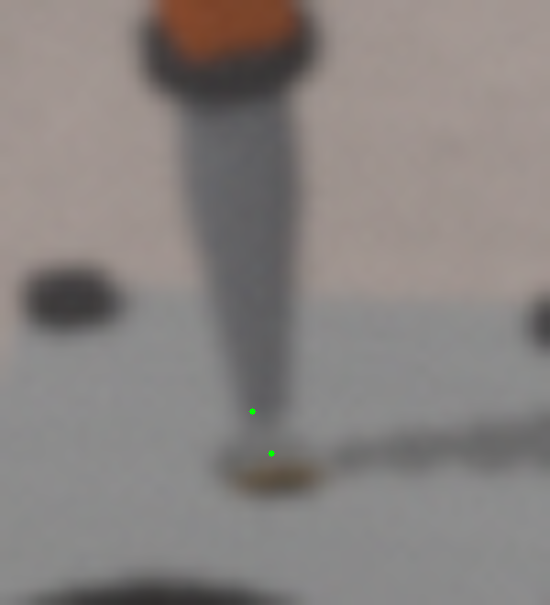

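```bash
python3 - <<'E'
from h import *
s,R,p=st()
for dx,dy in ((0,0),(3,0),(0,3)):
    for h in (0,40,85,93): 
        u=(proj("scene",p+[dx,dy,h-115])[0]-[220,180]+.5)*11; print(dx,dy,h,u.round(1))
# edges of shank per row
g=cv2.imread("pics/scene7.png")
for v in (190,193,196,199,202,205,208,211,214,216,218,219,220,221):
    print(v,((v-180+.5)*11), g[v,230:252].sum(1)//3)
E
```

```text
0 0 0 [253.  411.5]
0 0 40 [240.3 246.4]
0 0 85 [225.5  53.7]
0 0 93 [222.8  18.6]
3 0 0 [253.4 419.4]
3 0 40 [240.7 254.1]
3 0 85 [225.8  61.2]
3 0 93 [223.1  26.1]
0 3 0 [267.6 410.6]
0 3 40 [255.2 245.5]
0 3 85 [240.6  52.8]
0 3 93 [238.   17.8]
190 115.5 [150 150 149 149 143 132 113  97  88  86  87  89  91  89  92  97 114 137
 148 150 150 149]
193 148.5 [151 150 149 149 149 140 124 111 104 102 100 100  97  95  96  94 107 128
 143 149 148 147]
196 181.5 [150 151 150 150 147 141 128 111 104 102 100  99  97  96  93  93 102 122
 139 148 148 148]
199 214.5 [150 149 151 150 149 145 135 119 107 102 101  97  95  96  93  94 102 123
 140 148 149 149]
202 247.5 [149 149 150 149 150 150 144 132 116 103 100  99  97  95  94  96 108 129
 143 149 148 150]
205 280.5 [121 136 143 147 147 148 147 143 128 111 101  98  97  95  94  97 110 131
 143 148 150 149]
208 313.5 [ 97 119 133 138 140 138 139 139 131 119 105  99  96  94  94  97 112 131
 138 139 140 140]
211 346.5 [138 140 140 140 140 140 140 140 137 128 115 104  98  96  94 101 116 132
 140 139 140 139]
214 379.5 [141 140 140 139 140 139 139 137 138 135 126 112 101  96  94 103 118 132
 136 138 138 137]
216 401.5 [139 141 140 139 141 140 140 140 138 137 132 118 104  95  96 104 119 133
 137 139 138 139]
218 423.5 [139 139 139 139 139 140 140 140 139 139 134 125 114 107 107 116 128 136
 137 139 139 138]
219 434.5 [140 139 140 139 138 139 139 139 139 135 131 123 114 112 112 118 123 129
 135 136 135 131]
220 445.5 [139 139 139 139 138 139 140 137 135 131 121 116 111 111 110 113 116 120
 127 128 125 119]
221 456.5 [140 139 139 141 140 139 139 138 133 125 112 106 107 105 105 106 107 113
 117 120 115 109]
```

```bash
python3 -m inch '[[0,0.2,0,-0.1,0,0,0],[0,0.4,0.1,-0.2,0,0,0],[0,0.53,0.3,-0.24,0,0,0],[0,0.53,0.5,-0.24,0,0,0],[0,0.53,0.6,-0.24,0,0,0],[0,0.53,0.6,-0.24,0,0,0],[0,0.53,0.6,-0.24,0,0,0]]'
python3 - <<'E'
from h import *
show()
s,R,p=st()
S=np.mean([arm.get_image("scene")[:,:,::-1].astype(float) for _ in range(3)],0).astype(np.uint8)
a=cv2.resize(S[180:235,220:270],None,fx=11,fy=11,interpolation=2)
cv2.imwrite("pics/s8.png",a)
E
```

```text
clock: 8.22
position: [500.0, -166.5, 249.1]
ee_rot: [0.108, -0.699, 0.699, -0.107]
contact_force: [-0.8, 0.5, -4.5]
gripper_width: 23.3
t 8.22 p [ 499.96 -166.53  249.09] F [-0.83  0.46 -4.46] T [-0.04  0.07  0.04] w 23.3 j [-0.013  0.196 -0.182  0.    -1.193  1.889]
axes x [-0.954 -0.3    0.   ] y [-0. -0. -1.] z [ 0.3   -0.954  0.   ]
```

View pics/s8.png

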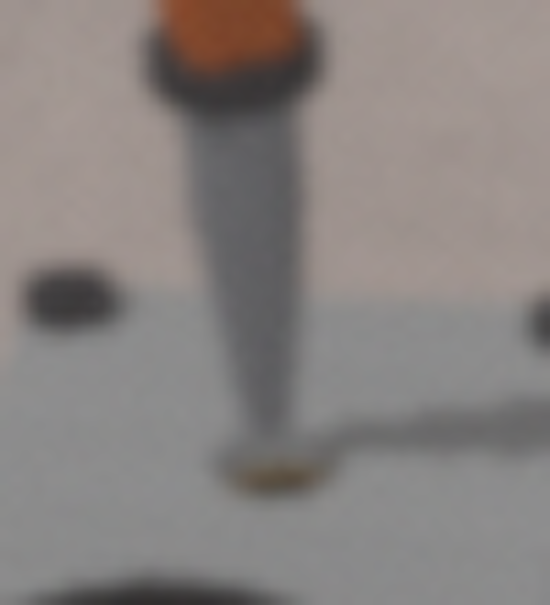

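The tip at (268,430) sits just above the far side of the hole, whose brass shows at (278,475). I'll feel downwards in small steps.

```bash
python3 -m inch '[[0,0,0.1,0,0,0,0],[0,0,0.2,0,0,0,0],[0,0,0.3,0,0,0,0],[0,0,0.4,0,0,0,0],[0,0,0.4,0,0,0,0]]'; python3 -m inch '[[0,0,0.1,0,0,0,0],[0,0,0.2,0,0,0,0],[0,0,0.3,0,0,0,0],[0,0,0.3,0,0,0,0]]';
```

```text
clock: 8.78
position: [499.8, -166.5, 244.9]
ee_rot: [-0.108, 0.699, -0.699, 0.107]
contact_force: [0.7, 0.9, -4.8]
gripper_width: 23.2
clock: 9.12
position: [499.8, -166.5, 241.9]
ee_rot: [-0.108, 0.699, -0.699, 0.107]
contact_force: [-0.1, 0.6, -4.6]
gripper_width: 23.3
```

```bash
python3 -m inch '[[0,0,0.1,0,0,0,0],[0,0,0.2,0,0,0,0],[0,0,0.3,0,0,0,0],[0,0,0.3,0,0,0,0]]'
```

```text
clock: 9.45
position: [499.8, -166.5, 238.9]
ee_rot: [-0.108, 0.699, -0.699, 0.107]
contact_force: [-1.6, -1.0, -4.7]
gripper_width: 23.1
```

```bash
python3 -m inch '[[0,0,0.1,0,0,0,0],[0,0,0.2,0,0,0,0],[0,0,0.3,0,0,0,0],[0,0,0.3,0,0,0,0]]'
```

```text
clock: 9.78
position: [499.8, -166.5, 235.9]
ee_rot: [-0.108, 0.699, -0.699, 0.107]
contact_force: [-0.0, 0.6, -4.5]
gripper_width: 23.1
```

```bash
python3 -m inch '[[0,0,0.05,0,0,0,0],[0,0,0.1,0,0,0,0],[0,0,0.15,0,0,0,0],[0,0,0.2,0,0,0,0],[0,0,0.2,0,0,0,0]]'
```

```text
clock: 10.2
position: [499.9, -166.5, 234.1]
ee_rot: [-0.107, 0.699, -0.699, 0.107]
contact_force: [-0.3, 0.5, -4.4]
gripper_width: 23.1
```

```bash
python3 -m inch '[[0,0,0.05,0,0,0,0],[0,0,0.1,0,0,0,0],[0,0,0.15,0,0,0,0],[0,0,0.2,0,0,0,0],[0,0,0.2,0,0,0,0]]'
```

```text
clock: 10.62
position: [499.9, -166.5, 232.1]
ee_rot: [-0.107, 0.699, -0.699, 0.107]
contact_force: [0.4, -0.7, -4.1]
gripper_width: 23.0
```

```bash
python3 -m inch '[[0,0,0.05,0,0,0,0],[0,0,0.1,0,0,0,0],[0,0,0.15,0,0,0,0],[0,0,0.2,0,0,0,0],[0,0,0.2,0,0,0,0]]'
```

```text
clock: 11.03
position: [499.9, -166.5, 230.1]
ee_rot: [-0.107, 0.699, -0.699, 0.107]
contact_force: [0.1, -0.3, -4.7]
gripper_width: 23.3
```

The tip is about 15 mm down with no contact force, so it is in the foot's hole. From here I'll move toward the centre as the taper goes in.

```bash
python3 -m inch '[[0,-0.02,0.1,0,0,0,0],[0,-0.05,0.2,0,0,0,0],[0,-0.07,0.3,0.01,0,0,0],[0,-0.1,0.4,0.02,0,0,0],[0,-0.1,0.4,0.02,0,0,0]]'
```

```text
clock: 11.45
position: [500.9, -166.4, 225.9]
ee_rot: [-0.108, 0.699, -0.699, 0.107]
contact_force: [-0.4, -0.4, -3.9]
gripper_width: 23.3
```

```bash
python3 -m inch '[[0,-0.01,0.1,0,0,0,0],[0,-0.03,0.2,0,0,0,0],[0,-0.04,0.3,0.01,0,0,0],[0,-0.06,0.4,0.01,0,0,0],[0,-0.06,0.4,0.01,0,0,0]]'
```

```text
clock: 11.87
position: [501.4, -166.3, 221.9]
ee_rot: [-0.108, 0.699, -0.699, 0.107]
contact_force: [-1.1, 0.3, -4.2]
gripper_width: 22.8
```

```bash
python3 -m inch '[[0,-0.02,0.1,0,0,0,0],[0,-0.04,0.2,0,0,0,0],[0,-0.06,0.3,0.01,0,0,0],[0,-0.07,0.4,0.01,0,0,0],[0,-0.07,0.4,0.01,0,0,0]]'
```

```text
clock: 12.28
position: [501.8, -166.2, 218.3]
ee_rot: [-0.108, 0.699, -0.699, 0.107]
contact_force: [-2.3, 0.4, -1.4]
gripper_width: 23.1
```

```bash
python3 -m inch '[[0,-0.01,0.1,0,0,0,0],[0,-0.03,0.2,0,0,0,0],[0,-0.04,0.3,0.01,0,0,0],[0,-0.06,0.4,0.01,0,0,0],[0,-0.06,0.4,0.01,0,0,0]]'
```

```text
clock: 12.7
position: [502.5, -166.1, 214.4]
ee_rot: [-0.108, 0.699, -0.699, 0.107]
contact_force: [-4.4, 1.6, 3.7]
gripper_width: 22.9
```

```bash
python3 -m inch '[[0,-0.01,0.1,0,0,0,0],[0,-0.03,0.2,0,0,0,0],[0,-0.04,0.3,0.01,0,0,0],[0,-0.06,0.4,0.01,0,0,0],[0,-0.06,0.4,0.01,0,0,0]]'
```

```text
clock: 13.12
position: [503.1, -165.9, 210.0]
ee_rot: [-0.108, 0.699, -0.699, 0.107]
contact_force: [-4.4, 2.6, 3.6]
gripper_width: 23.4
```

```bash
python3 -m inch '[[0,-0.01,0.1,0,0,0,0],[0,-0.03,0.2,0,0,0,0],[0,-0.04,0.3,0.01,0,0,0],[0,-0.06,0.4,0.01,0,0,0],[0,-0.06,0.4,0.01,0,0,0]]'; python3 -c "
from h import *
show()"
```

```text
clock: 13.53
position: [503.7, -165.8, 206.0]
ee_rot: [-0.108, 0.699, -0.699, 0.107]
contact_force: [-3.7, 1.6, 4.0]
gripper_width: 23.1
t 13.53 p [ 503.69 -165.79  205.96] F [-3.72  1.61  4.05] T [ 0.77  1.83 -0.04] w 23.1 j [-0.012  0.235 -0.243 -0.    -1.093  1.888]
axes x [-0.954 -0.3    0.001] y [-0.001  0.    -1.   ] z [ 0.3   -0.954 -0.001]
```

```bash
python3 -m inch '[[0,-0.01,0.1,0,0,0,0],[0,-0.03,0.2,0,0,0,0],[0,-0.04,0.3,0.01,0,0,0],[0,-0.06,0.4,0.01,0,0,0],[0,-0.07,0.5,0.01,0,0,0],[0,-0.08,0.6,0.01,0,0,0],[0,-0.08,0.6,0.01,0,0,0]]'
```

```text
clock: 14.12
position: [504.4, -165.5, 199.9]
ee_rot: [-0.108, 0.699, -0.699, 0.107]
contact_force: [-4.5, 2.7, 3.6]
gripper_width: 23.0
```

```bash
python3 -m inch '[[0,-0.01,0.1,0,0,0,0],[0,-0.03,0.2,0,0,0,0],[0,-0.04,0.3,0.01,0,0,0],[0,-0.06,0.4,0.01,0,0,0],[0,-0.06,0.4,0.01,0,0,0]]'; python3 -c "
from h import *
show()"
```

```text
clock: 14.53
position: [505.0, -165.3, 195.9]
ee_rot: [-0.108, 0.699, -0.699, 0.107]
contact_force: [-3.9, 3.2, 4.2]
gripper_width: 22.9
t 14.53 p [ 505.   -165.32  195.88] F [-3.85  3.18  4.25] T [1.06 1.85 0.05] w 22.9 j [-1.100e-02  2.460e-01 -2.560e-01 -1.000e-03 -1.071e+00  1.887e+00]
axes x [-0.954 -0.3    0.001] y [-0.001  0.001 -1.   ] z [ 0.3   -0.954 -0.001]
```

```bash
python3 -m inch '[[0,-0.01,0.1,0,0,0,0],[0,-0.03,0.2,0,0,0,0],[0,-0.04,0.3,0.01,0,0,0],[0,-0.05,0.4,0.01,0,0,0],[0,-0.05,0.4,0.01,0,0,0]]'
```

```text
clock: 14.95
position: [505.5, -165.1, 191.9]
ee_rot: [-0.108, 0.699, -0.698, 0.107]
contact_force: [-5.5, 3.9, 3.4]
gripper_width: 23.0
```

```bash
python3 -m inch '[[0,-0.01,0.1,0,0,0,0],[0,-0.02,0.2,0,0,0,0],[0,-0.02,0.3,0,0,0,0],[0,-0.02,0.3,0,0,0,0]]'; python3 -c "
from h import *
show()"
```

```text
clock: 15.28
position: [505.7, -164.9, 188.7]
ee_rot: [-0.108, 0.699, -0.698, 0.107]
contact_force: [-5.4, 3.5, 3.2]
gripper_width: 22.9
t 15.28 p [ 505.75 -164.95  188.74] F [-5.41  3.46  3.19] T [ 1.42  1.75 -0.01] w 22.9 j [-1.100e-02  2.530e-01 -2.650e-01 -1.000e-03 -1.054e+00  1.887e+00]
axes x [-0.954 -0.3    0.   ] y [-0.001  0.001 -1.   ] z [ 0.3   -0.954 -0.002]
```

```bash
python3 -m inch '[[0,0,0.1,0,0,0,0],[0,0,0.2,0,0,0,0],[0,0,0.3,0,0,0,0],[0,0,0.4,0,0,0,0],[0,0,0.4,0,0,0,0]]'
```

```text
clock: 15.7
position: [505.8, -164.8, 184.7]
ee_rot: [-0.108, 0.699, -0.698, 0.107]
contact_force: [-4.6, 3.1, 2.0]
gripper_width: 22.9
```

```bash
python3 -m inch '[[0,0,0.1,0,0,0,0],[0,0,0.2,0,0,0,0],[0,0,0.3,0,0,0,0],[0,0,0.4,0,0,0,0],[0,0,0.4,0,0,0,0]]'; python3 -c "
from h import *
show()"
```

```text
clock: 16.12
position: [505.8, -164.8, 180.7]
ee_rot: [-0.108, 0.699, -0.698, 0.107]
contact_force: [-4.7, 3.9, 3.5]
gripper_width: 22.9
t 16.12 p [ 505.75 -164.81  180.69] F [-4.72  3.92  3.51] T [1.48 1.68 0.02] w 22.9 j [-0.011  0.26  -0.276 -0.002 -1.035  1.887]
axes x [-0.954 -0.3    0.   ] y [-0.001  0.002 -1.   ] z [ 0.3   -0.954 -0.002]
```

Smooth so far; about 20 mm remain.

```bash
python3 -m inch '[[0,0,0.1,0,0,0,0],[0,0,0.2,0,0,0,0],[0,0,0.3,0,0,0,0],[0,0,0.4,0,0,0,0],[0,0,0.5,0,0,0,0],[0,0,0.6,0,0,0,0],[0,0,0.6,0,0,0,0]]'
```

```text
clock: 16.7
position: [505.6, -164.7, 174.2]
ee_rot: [-0.108, 0.7, -0.698, 0.107]
contact_force: [-5.3, 3.5, 1.3]
gripper_width: 22.8
```

```bash
python3 -m inch '[[0,0,0.1,0,0,0,0],[0,0,0.2,0,0,0,0],[0,0,0.3,0,0,0,0],[0,0,0.4,0,0,0,0],[0,0,0.5,0,0,0,0],[0,0,0.6,0,0,0,0],[0,0,0.6,0,0,0,0]]'; python3 - <<'E'
from h import *
show()
S=arm.get_image("scene")[:,:,::-1]
cv2.imwrite("pics/s9.png",cv2.resize(S[150:260,190:300],None,fx=5,fy=5,interpolation=2))
E
```

```text
clock: 17.28
position: [505.6, -164.6, 168.2]
ee_rot: [-0.108, 0.7, -0.698, 0.107]
contact_force: [-4.3, 4.7, 1.7]
gripper_width: 23.6
t 17.28 p [ 505.57 -164.61  168.25] F [-4.28  4.69  1.65] T [1.63 1.61 0.04] w 23.6 j [-0.011  0.272 -0.294 -0.002 -1.006  1.887]
axes x [-0.954 -0.3    0.001] y [-0.001  0.002 -1.   ] z [ 0.3   -0.954 -0.002]
```

View pics/s9.png

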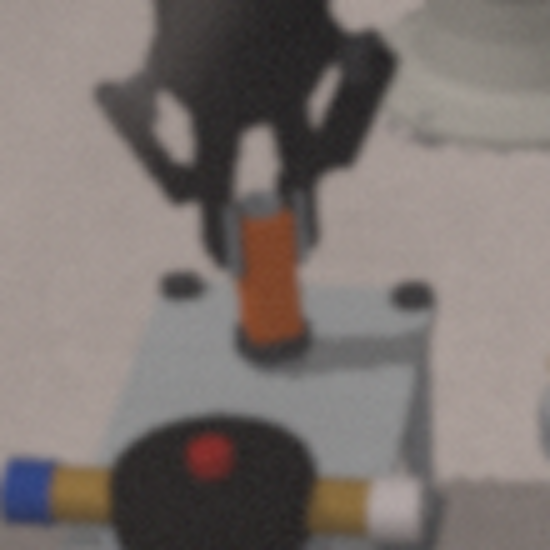

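The drift stands through the plate, with its collar at (272,345) still a little above it. Lowering until it contacts.

```bash
python3 -m inch '[[0,0,0.1,0,0,0,0],[0,0,0.2,0,0,0,0],[0,0,0.3,0,0,0,0],[0,0,0.4,0,0,0,0],[0,0,0.5,0,0,0,0],[0,0,0.6,0,0,0,0],[0,0,0.6,0,0,0,0]]'
```

```text
clock: 17.92
position: [505.5, -164.5, 162.2]
ee_rot: [-0.108, 0.7, -0.698, 0.107]
contact_force: [-4.0, 5.1, 2.4]
gripper_width: 23.3
```

```bash
python3 -m inch '[[0,0,0.05,0,0,0,0],[0,0,0.1,0,0,0,0],[0,0,0.15,0,0,0,0],[0,0,0.15,0,0,0,0]]'
```

```text
clock: 18.25
position: [505.5, -164.5, 160.8]
ee_rot: [-0.108, 0.7, -0.698, 0.107]
contact_force: [-4.9, 4.8, 1.9]
gripper_width: 23.1
```

```bash
python3 -m inch '[[0,0,0.05,0,0,0,0],[0,0,0.1,0,0,0,0],[0,0,0.1,0,0,0,0]]'
```

```text
clock: 18.5
position: [505.5, -164.5, 160.3]
ee_rot: [-0.108, 0.7, -0.698, 0.107]
contact_force: [-5.8, 6.3, 3.3]
gripper_width: 23.2
```

```bash
python3 -m inch '[[0,0,0.05,0,0,0,0],[0,0,0.1,0,0,0,0],[0,0,0.1,0,0,0,0]]'
```

```text
clock: 18.75
position: [505.6, -164.5, 160.2]
ee_rot: [-0.108, 0.7, -0.698, 0.107]
contact_force: [-7.0, 7.0, 7.9]
gripper_width: 23.2
```

The collar is seated: z stalled at 160.2 mm, where I expected it, and the force is rising. Releasing and retracting.

```bash
python3 -m inch '[[0.3,0,-0.1,0,0,0,0],[0.6,0,-0.1,0,0,0,0],[0.9,0,-0.1,0,0,0,0],[1,0,-0.1,0,0,0,0],[1,0,-0.1,0,0,0,0],[1,0,-0.1,0,0,0,0],[1,0,-0.1,0,0,0,0]]'
python3 - <<'E'
from h import *
show()
S=arm.get_image("scene")[:,:,::-1]
cv2.imwrite("pics/s10.png",cv2.resize(S[150:260,190:300],None,fx=5,fy=5,interpolation=2))
E
```

```text
clock: 19.33
position: [506.4, -165.8, 160.6]
ee_rot: [0.107, -0.699, 0.699, -0.108]
contact_force: [0.1, -0.1, -0.3]
gripper_width: 85.4
t 19.33 p [ 506.43 -165.75  160.65] F [ 0.15 -0.14 -0.26] T [ 0.02 -0.05 -0.04] w 85.4 j [-0.012  0.281 -0.304  0.    -0.985  1.887]
axes x [-0.954 -0.3   -0.   ] y [ 0. -0. -1.] z [ 0.3   -0.954  0.   ]
```

View pics/s10.png

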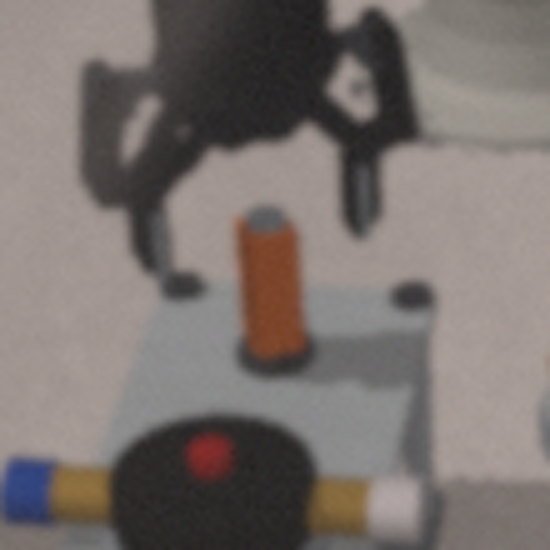

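The jaws are open and clear, and the drift stands upright with its collar on the plate at (276,358). Retracting straight up and then back, for a last look from the top camera.

```bash
python3 -m inch '[[1,0,-1,0,0,0,0],[1,0,-3,0,0,0,0],[1,0,-6,0,0,0,0],[1,0,-9,0,0,0,0],[1,0,-12,0,0,0,0],[1,2,-15,0,0,0,0],[1,5,-15,0,0,0,0],[1,8,-15,0,0,0,0],[1,10,-15,0,0,0,0],[1,10,-15,0,0,0,0],[1,10,-15,0,0,0,0],[1,10,-15,0,0,0,0],[1,10,-15,0,0,0,0]]'
python3 - <<'E'
from h import *
show()
S=arm.get_image("scene")[:,:,::-1];T=arm.get_image("top")[:,:,::-1]
cv2.imwrite("pics/s11.png",S);cv2.imwrite("pics/t11.png",T)
cv2.imwrite("pics/st11.png",np.hstack([cv2.resize(S[180:280,190:280],None,fx=4.4,fy=4.4,interpolation=2),cv2.resize(T[190:290,340:430],None,fx=4.4,fy=4.4,interpolation=2)]))
# expected drift at home: collar bottom etc. in the pictures
for h in (0,8,72,76): print(h,proj("scene",[505.3,-163.5,130+h])[0].round(1),proj("top",[505.3,-163.5,130+h])[0].round(1))
E
```

```text
clock: 20.47
position: [411.6, -195.5, 310.8]
ee_rot: [0.108, -0.699, 0.699, -0.108]
contact_force: [0.7, -0.2, 0.0]
gripper_width: 85.4
t 20.47 p [ 411.55 -195.49  310.79] F [ 0.74 -0.17  0.03] T [-0.01  0.07  0.04] w 85.4 j [-0.085  0.032 -0.219  0.    -1.32   1.961]
axes x [-0.954 -0.301 -0.   ] y [ 0. -0. -1.] z [ 0.301 -0.954  0.   ]
0 [244.4 220.5] [385.  250.6]
8 [244.2 217.6] [385.6 250.4]
72 [242.4 193.4] [390.6 248.4]
76 [242.3 191.8] [390.9 248.3]
```

View pics/st11.png

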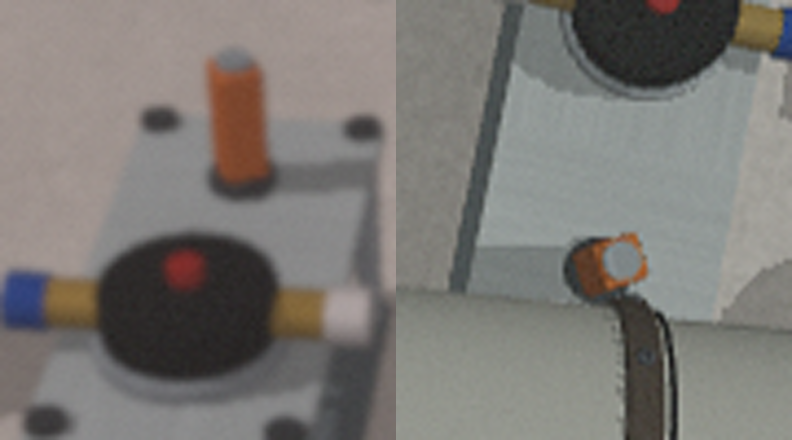

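View pics/s11.png

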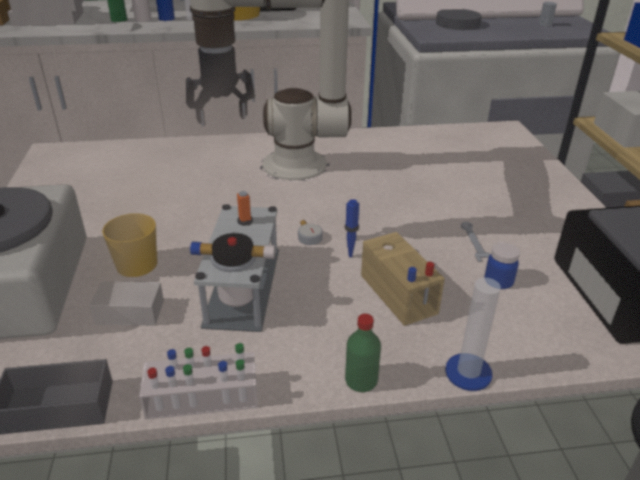

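The cap shows in the top picture at (391.2,248.9); for a seated, upright drift it should be at (390.9,248.3). The collar is on the plate and the bystanders are where they were. Handing in.

```bash
python3 -c "
from bench import arm
print(arm.job_done())"
```

```text
the job is handed in; nothing more can be done
None
```

The drift now stands in the plate with its collar down. It is released, the arm is well clear, and the job was handed in at about 20.6 s. `job_done()` gives no verdict, so the checks below are my own.

- **What I did:** I took the orange-handled drift from the rack and lowered its tip 6.4 mm off the hole's middle, towards the side where the crescent showed the foot's hole to be. The tip went through without touching brass. I then moved back towards centre as the taper went in, until the collar stopped on the plate.
- **Forces:** The highest reading at the end of any move was about 16 N: roughly 12 N of it vertical once the drift's own weight is taken off, the rest sideways. That was on seating. After release the reading dropped to about 0.
- **Seating:** The tool stopped at 160.2 mm, the height I predicted for the collar on the plate. In the top picture the cap is within 1 pixel (about 2 mm) of where a seated, upright drift should show it.
- **Bystanders:** I compared these by eye only; they show no visible movement in the last scene picture, and I did not measure them.
- **What disagreed:**
  - The finger ends sat about 20 mm higher on the handle than the stated geometry gave, so I regripped 10 mm lower before lifting.
  - The two cameras differed by about 5 mm in x, so I used offsets between the drift and the hole rather than absolute positions.

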